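Clear the packing chute and stow the scrapers

TASK

The red scraper has jammed across the packing chute under the side lips: push it back up the chute along the floor until it is clear of the lips, then lift it out. After that, press the middle of the settling plate under the chute's mouth down with the tamper, held upright, until it bottoms out level with its rim for a moment, and stand the tamper back upright on its mat. All scrapers present must end lying flat in the tray compartment of their own colour with the blade on the blade outline; leave the jar, the tub and the grain scoop alone.

Things in the scene. Friction and masses are not known exactly. Their poses are not given: they have to be found in the camera images.
- chute: Fixed packing chute on a green stand. Origin on the table under the trough's middle, z up, +x to the high end, y across. Aluminium trough floor rises to +x at 12 deg (0.209 rad), 85 mm above the table over the origin, 130 mm long each way along the slope. Steel walls 28 mm high converge downhill: inner half width 80 mm + 0.192 x distance uphill of origin. Low wall closes the high end.
- chute_lips (a point): Point on the chute floor's centre line level with the upper end of the two flat blue, yellow-edged lips (30 mm uphill of the chute origin along the slope). From here down to the mouth the lips cover both sides, 22 to 27 mm above the floor, leaving an open slot 90 mm wide (chute y within 45 mm) in the middle. Uphill of here the trough is open on top.
- chute_mouth (a point): Middle of the chute floor's low edge, the mouth. The settling plate lies below and beyond it, 185 mm from the chute origin.
- plate_top (a point): Centre of the top face of the settling plate, an 86 x 86 mm square steel plate inside a square yellow rim, below the chute mouth (185 mm from the chute origin towards its low end). At rest its top is 34 mm above the table, 12 mm above the rim; bottomed out it is level with the rim, at 22 mm.
- plate (a joint): Travel of the sprung settling plate, m: 0 = up, 0.012 = bottomed out. It starts to move at about 3 N, needs about 11 N to bottom, and springs back up.
- tamper: Loose tamper, 350 g, 130 mm tall, standing upright: round steel foot 64 mm across and 18 mm high, thin stem, dark wooden grip 30 mm across from 73 to 130 mm above its underside. Origin at the centre of its underside, z up along the grip.
- mat: Fixed round black rubber mat, 104 mm across, 3 mm thick, the tamper's home. Origin at the centre of its underside.
- tray: Fixed grey tray, 158 x 308 mm, with four compartments side by side along its y, each 150 mm long (tray x) and 72 mm wide. Walls 4 mm thick, top 14 mm above the table; floor 6 mm thick, with a 2 mm coloured pad in each compartment. Origin at the centre of its underside.
- pad_red: Red pad on the floor of one tray compartment (which one varies), 148 x 70 x 2 mm, with a black scraper outline: broad blade end to +x, narrow handle end to -x. Origin at the centre of its underside, 6 mm above the table; its top is at 8 mm. A scraper lying on the outline has the pad's origin (2 mm higher) and axes.
- scraper_red: Flat scraper, red blade, pale wooden handle, 140 mm long, 110 g. Origin mid-length on the underside, +x to the blade, z up. Blade x -5..70 mm, 48 wide, 8 thick; handle x -70..5, 18 wide, 16 thick. Balances at x +12; grip across the handle at x -20. Starts flat on the chute floor, jammed across it, both ends under the lips, blade to chute +y. Stays where pushed; does not slide down.
- scraper_red_tip (a point): Middle of the blade's end edge of the red scraper (x = +70 mm, 4 mm above its underside).
- pad_green: Green pad on the floor of one tray compartment (which one varies), 148 x 70 x 2 mm, with a black scraper outline: broad blade end to +x, narrow handle end to -x. Origin at the centre of its underside, 6 mm above the table; its top is at 8 mm. A scraper lying on the outline has the pad's origin (2 mm higher) and axes.
- scraper_green: Flat scraper, green blade, pale wooden handle, 140 mm long, 110 g. Origin mid-length on the underside, +x to the blade, z up. Blade x -5..70 mm, 48 wide, 8 thick; handle x -70..5, 18 wide, 16 thick. Balances at x +12; grip across the handle at x -20. Starts flat on the table before the tray; may be absent.
- scraper_green_tip (a point): Middle of the blade's end edge of the green scraper (x = +70 mm, 4 mm above its underside).
- pad_blue: Blue pad on the floor of one tray compartment (which one varies), 148 x 70 x 2 mm, with a black scraper outline: broad blade end to +x, narrow handle end to -x. Origin at the centre of its underside, 6 mm above the table; its top is at 8 mm. A scraper lying on the outline has the pad's origin (2 mm higher) and axes.
- scraper_blue: Flat scraper, blue blade, pale wooden handle, 140 mm long, 110 g. Origin mid-length on the underside, +x to the blade, z up. Blade x -5..70 mm, 48 wide, 8 thick; handle x -70..5, 18 wide, 16 thick. Balances at x +12; grip across the handle at x -20. Starts flat on the table before the tray; may be absent.
- scraper_blue_tip (a point): Middle of the blade's end edge of the blue scraper (x = +70 mm, 4 mm above its underside).
- pad_yellow: Yellow pad on the floor of one tray compartment (which one varies), 148 x 70 x 2 mm, with a black scraper outline: broad blade end to +x, narrow handle end to -x. Origin at the centre of its underside, 6 mm above the table; its top is at 8 mm. A scraper lying on the outline has the pad's origin (2 mm higher) and axes.
- scraper_yellow: Flat scraper, yellow blade, pale wooden handle, 140 mm long, 110 g. Origin mid-length on the underside, +x to the blade, z up. Blade x -5..70 mm, 48 wide, 8 thick; handle x -70..5, 18 wide, 16 thick. Balances at x +12; grip across the handle at x -20. Starts flat on the table before the tray; may be absent.
- scraper_yellow_tip (a point): Middle of the blade's end edge of the yellow scraper (x = +70 mm, 4 mm above its underside).
- jar: Amber jar with a yellow cap, 80 mm across, 110 mm tall. Bystander, leave alone. Origin at the centre of its underside.
- small_tub: Small green tub of grain, 110 x 140 x 60 mm. Bystander, leave alone. Origin at the centre of its underside.
- grain_scoop: Metal grain scoop with a black handle, 180 mm long. Bystander, leave alone. Origin under the pan.
Things that resemble listed ones, but are neither listed nor needed, are in the scene too. Of the things that look like the scraper_yellow, take the one that is farthest to the robot's right at the start. Of the things that look like the scraper_green, the smaller one is meant.

How it is judged:
By the outcome, as a careful person would: the job done as asked, in the order asked, and still so for the second after the job is handed in, with the robot touching nothing.
Of scraper_green, scraper_blue, scraper_yellow only 2 to 3 are there at a start; the rules pass over those that are not, and their reading is None.
At some moment in a run one of scraper_green, scraper_blue, scraper_yellow may be knocked a few centimetres aside while the robot is not near it.
It also fails if it takes over 210 s, if anything falls off the work surface, if the arm or the gripper's body presses on something with over 40 N, if the wrist force passes 120 N, or if a joint passes its speed limit or range.

ROBOT

A 6-joint arm with a two-finger parallel gripper is mounted at the origin on the work surface. World frame = base frame: x ahead of the robot, y to its left, z up, the work surface at z = 0. Lengths are in m, angles in degrees, forces in N, time in s.
With the tool pointing down it reaches from about 0.275 to 0.875 m from the base axis. Payload 12.5 kg.
Tool frame: the origin (TCP) lies midway between the tips of the shut fingers; the grasp point (between the pads) lies 19 mm behind it; z points along the fingers, y is the line along which they close (so a half turn about z gives the same grasp; the last joint's range is limited). The gripper opens to 85 mm and grips with 20 to 120 N. Pads are 22 mm wide; open, the fingers measure 114 mm over their backs; the gripper's body (76 mm by 85 mm) begins 54 mm behind the grasp point. The pads swing forward as they close: fully open they stand 13 mm farther back than shut.
Start: joints at [66.944, 20.094, 94.641, -0, 65.266, -4.847], TCP at [0.172, 0.522, 0.231] pointing down, gripper open.
Joint ranges: [-157.81, 157.81], [-45, 120.19], [0.68, 151.7], [-89.99, 269.99], [4.06, 180], [-164.3, 164.3]. Speed limits (degrees/s): [127.2, 127.2, 159.86, 180, 180, 180].

INTERFACE

Orientations are given as [roll, pitch, yaw] about the fixed x, y, z axes, in that order (R = Rz(yaw) Ry(pitch) Rx(roll)).
In Python, from bench import * gives the robot as it stands.
- The arm moves only by the tool drive_tool, never from a script. Its argument "increments" is a list of rows, each a list of 4 numbers: the shift along the world's x, y, z normalised to -1 to 1, where 1 is 0.5 m, then the turn about the world's z normalised to -1 to 1, where 1 is pi/2 rad. In form: [[x, y, z, twist], ...]. A call has 1 to 12 rows; each row is the pose to reach, as a shift and turn from the pose commanded when the call began; what a row does not reach only later rows make up. A row lasts 1/8 s, in which the tool goes at most 62.5 mm and 10.7 degrees, less where a joint would pass 70% of its speed; a pose out of reach is approached as far as the arm can. A call with a number of a shift or a turn outside -1 to 1 is refused whole. A call with a gripper value outside its range is refused whole. "gripper" is the finger opening in mm, from 0 to 85.4, set as the call begins (left out, the last holds). The fingers move at their own pace and stop on an object; "newtons" is the grip in N (left out, the last holds). Time passes only in rows, so rows that repeat a pose let the fingers close. It gives the time, the measured TCP pose, the force, the opening and the grip force at its end, in the units of the state.
- sense(): the state, without advancing time (a new reading comes with each control period).
- snapshot(name): name is "side" or "top"; returns the picture (420x560x3 uint8, red, green, blue); there is no depth.
- camera_params(name): a dict with "fx", "fy", "cx", "cy" (pixels), "xyz" and "orientation" of the camera in the world. Camera axes: x right, y up, looking along -z (the intrinsics and any distortion apply to the point x, -y, -z); pixel columns grow to the right and rows downward; lengths in m; the calibration is good to about 2 mm. A picture is of the moment at which its call begins. camera_params takes no time and is no camera call.
- job_done(): hands the job in; it is judged then, once.
The state is a dict: "clock": time; "qpos": joint angles; "joint_vel": joint speeds; "effort": joint torques, N m; "ee_pos": TCP position; "eef_rot": TCP orientation; "wrist_force": force on the tool from outside, world axes, zero at the start; "torque": the same for the moment, N m; "finger_gap": opening from 0.0 (shut) to 1.0 (fully open); "grasp_force": force on a finger pad.
Only numpy, scipy, OpenCV 4.12 (cv2) and the standard library are available. Lean on these libraries where they do the work, as an engineer would, in place of code of your own. Each camera call takes 0.05 s, during which the arm holds its last target. There are 200 camera calls.

## Working session

There is one attempt and no reset: what is moved stays moved. The work goes in short steps, Python scripts to look and compute and a tool call to move; the robot and the scene stay as the last step left them, time stands still between calls to the robot, and variables do not carry over. Pictures are saved under pics/ and viewed, at most 14 in all, crops included, and the job is handed in when it is done.

Besides the shell and the picture viewer there is one more tool, called after ">>>" as name([rows], argument=value, ...), one row to a line, values as JSON. drive_tool: Moves the arm, as the interface text tells. Its arguments: {"type":"object","properties":{"increments":{"type":"array"},"gripper":{"type":"number"},"newtons":{"type":"number"}},"required":["increments"]}

```bash
mkdir -p pics; ls; python3 - <<'E'
from bench import *
import cv2
for n in ("top","side"):
    p=snapshot(n); cv2.imwrite(f"pics/{n}0.png",p[:,:,::-1]); print(n,camera_params(n))
print(sense())
E
```

```text
pics
top {'fx': 393.36502055767755, 'fy': 393.36502055767755, 'cx': 284.9554049568283, 'cy': 217.18481344553607, 'xyz': array([ 0.24395392, -0.00351377,  1.38579416]), 'orientation': array([  8.73717667,   1.14804986, -91.39050811])}
side {'fx': 490.1653935991932, 'fy': 490.1653935991932, 'cx': 275.149013747038, 'cy': 205.58937295616235, 'xyz': array([ 0.23711202, -0.85880322,  1.06175734]), 'orientation': array([ 42.72354973,  -0.15680792, -13.97332855])}
{'clock': 0.1, 'qpos': array([ 6.69450743e+01,  2.01215424e+01,  9.46711604e+01,  2.64697639e-04,
        6.52647176e+01, -4.84610802e+00]), 'joint_vel': array([ 0.00383059, -0.0728601 , -0.06792526, -0.09706289, -0.03604311,
       -0.11302116]), 'effort': array([ 9.19416743e-04, -5.06840372e+01, -2.91871977e+01, -6.47196089e-05,
        2.74942206e-03, -4.87963393e-05]), 'ee_pos': array([0.17172046, 0.52221464, 0.23082354]), 'eef_rot': array([-1.79942805e+02, -5.09030768e-03,  1.61791069e+02]), 'wrist_force': array([ 0.08743894, -0.94154393, -0.5864302 ]), 'torque': array([-0.00276935, -0.03784025,  0.00180891]), 'grasp_force': 0.0, 'finger_gap': 1.0036458415985592}
```

View pics/top0.png

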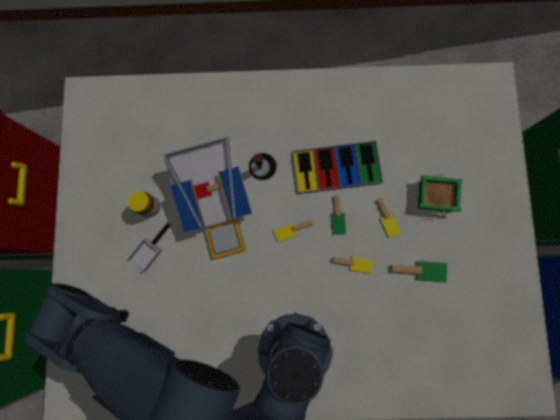

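View pics/side0.png

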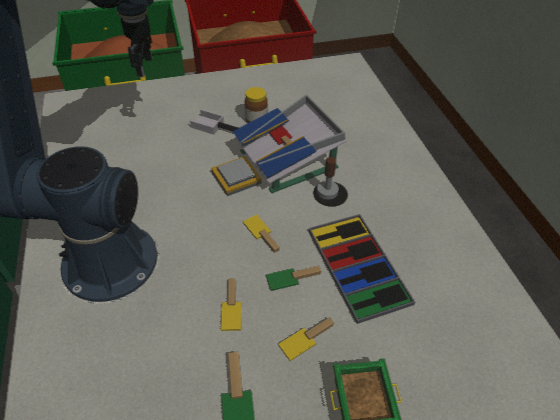

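The top view shows the chute around (208,190) with its high end up-left, the tamper at (262,165), the tray at (337,167), and scrapers on the table. There is no blue scraper.

- **Yellow candidates:** (285,232), (352,264) and (388,218). Robot's right is image right, so the one at (388,218) is meant.
- **Green candidates:** (338,215) small and (420,271) large. The one at (338,215) is meant.

I'll confirm both in a crop.

```bash
cat > h.py <<'E'
import numpy as np, cv2
from scipy.spatial.transform import Rotation as R
from scipy.optimize import least_squares
from bench import *
P={n:camera_params(n) for n in ("top","side")}
def proj(n,X):
    p=P[n]; c=R.from_euler('xyz',p['orientation'],degrees=True).inv().apply(np.atleast_2d(X)-p['xyz'])
    return np.c_[p['cx']+p['fx']*c[:,0]/-c[:,2], p['cy']+p['fy']*c[:,1]/c[:,2]]
def unproj(n,uv,z):
    p=P[n]; uv=np.atleast_2d(uv)
    d=np.c_[(uv[:,0]-p['cx'])/p['fx'],-(uv[:,1]-p['cy'])/p['fy'],-np.ones(len(uv))]
    d=R.from_euler('xyz',p['orientation'],degrees=True).apply(d)
    return p['xyz']+d*((z-p['xyz'][2])/d[:,2])[:,None]
def crop(im,x0,y0,x1,y1,k,name):
    c=cv2.resize(im[y0:y1,x0:x1],None,fx=k,fy=k,interpolation=cv2.INTER_CUBIC)
    for x in range((x0+9)//10*10,x1,10): cv2.line(c,((x-x0)*k,0),((x-x0)*k,6 if x%50 else 16),(255,255,255),1)
    for y in range((y0+9)//10*10,y1,10): cv2.line(c,(0,(y-y0)*k),(6 if y%50 else 16,(y-y0)*k),(255,255,255),1)
    cv2.imwrite(f"pics/{name}.png",np.clip(c[:,:,::-1].astype(float)*1.5,0,255).astype(np.uint8))
E
python3 - <<'E'
import cv2
from h import *
t=cv2.imread("pics/top0.png")[:,:,::-1]; s=cv2.imread("pics/side0.png")[:,:,::-1]
crop(t,270,135,460,285,4,"c1"); crop(t,125,130,285,270,4,"c2"); crop(s,200,80,360,215,4,"c3")
E
```

```text
(no output)
```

View pics/c1.png

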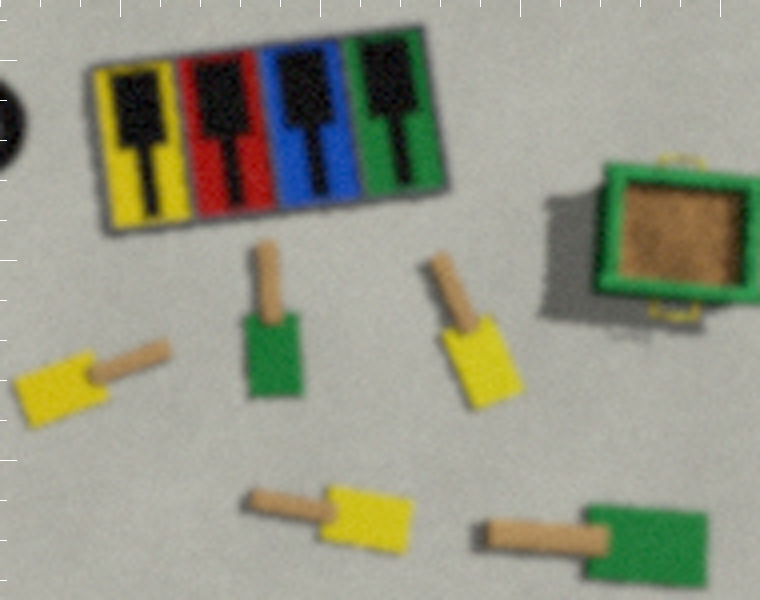

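View pics/c2.png

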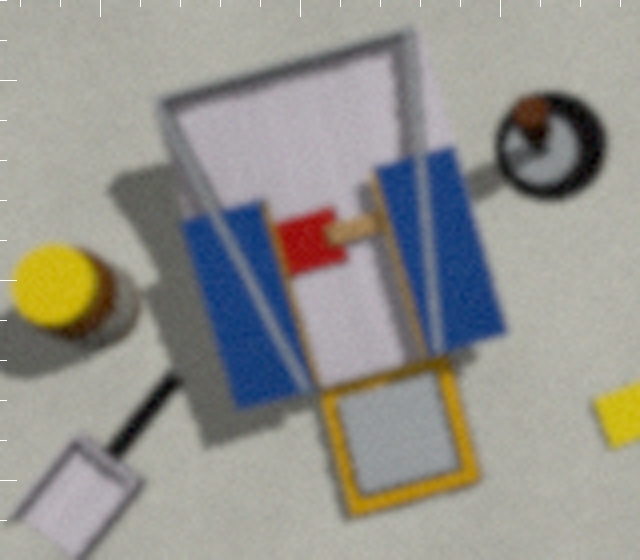

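View pics/c3.png

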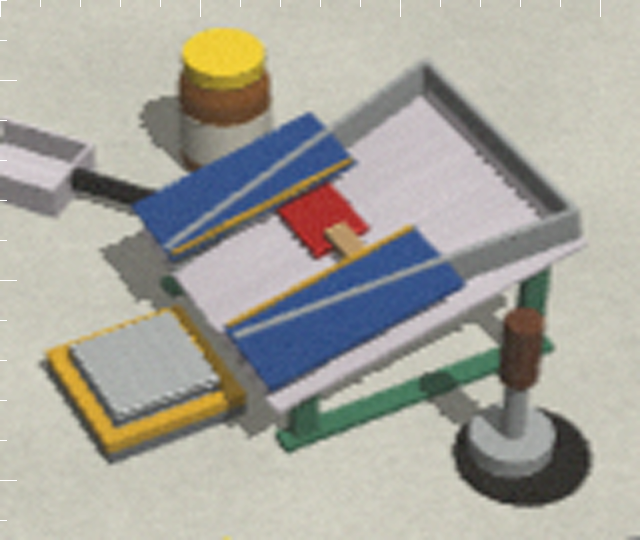

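```bash
cat >> h.py <<'E'
def c2w(k,x0,y0,pts): return (np.array(pts,float)+.5)/k-.5+[x0,y0]
def pose2(q,L):
    c,s=np.cos(q[2]),np.sin(q[2]); L=np.atleast_2d(L)
    return np.c_[q[0]+c*L[:,0]-s*L[:,1],q[1]+s*L[:,0]+c*L[:,1],L[:,2]]
def fit(obs,q0):   # obs: list of (cam, uv Nx2, local Nx3)
    f=lambda q:np.concatenate([(proj(n,pose2(q,L))-uv).ravel() for n,uv,L in obs])
    r=least_squares(f,q0,loss='soft_l1'); return r.x,np.round(r.fun.reshape(-1,2),1)
A=np.radians(12)
def ch(s,y,h): return [s*np.cos(A)-h*np.sin(A),y,.085+s*np.sin(A)+h*np.cos(A)]
E
python3 - <<'E'
from h import *
np.set_printoptions(suppress=True,precision=4)
T=c2w(4,270,135,[(87,67),(425,25),(450,190),(105,236)])
q,r=fit([("top",T,[[.079,.154,.014],[.079,-.154,.014],[-.079,-.154,.014],[-.079,.154,.014]])],[.5,-.1,0]); print("tray",q[:2],np.degrees(q[2]),r.tolist())
lip=[ch(.03,.045,.027),ch(.03,-.045,.027),ch(-.13,.045,.027),ch(-.13,-.045,.027)]
pl=[[-.142,.043,.034],[-.142,-.043,.034],[-.228,-.043,.034],[-.228,.043,.034]]
a=c2w(4,125,130,[(265,203),(374,172),(312,388),(422,356),(337,402),(442,372),(462,465),(362,497)])
b=c2w(4,200,80,[(353,160),(413,229),(178,252),(230,325),(170,308),(218,380),(118,418),(70,350)])
q,r=fit([("top",a,lip+pl),("side",b,lip+pl)],[.5,.3,.2]); print("chute",q[:2],np.degrees(q[2]),r.tolist())
print("plate",pose2(q,[-.185,0,.034]))
qc=q
def redL(p,L):
    o=[]
    for x,y,h in L:
        c,s=np.cos(p[2]),np.sin(p[2]); o.append(ch(p[0]+c*x-s*y,p[1]+s*x+c*y,h))
    return pose2(qc,o)
L=[(-.005,-.024,.008),(-.005,.024,.008)]
a=c2w(4,125,130,[(347,262),(335,208)]); b=c2w(4,200,80,[(320,257),(368,228)])
f=lambda p:np.concatenate([(proj("top",redL(p,L))-a).ravel(),(proj("side",redL(p,L))-b).ravel()])
rr=least_squares(f,[0,0,1.57]); print("red s,y,yaw(chute)",rr.x[:2],np.degrees(rr.x[2]),rr.fun.round(1))
np.save("chute.npy",qc)
print("tamper foot/grip/mat top",unproj("top",c2w(4,125,130,[(540,148)]),.021),unproj("top",c2w(4,125,130,[(533,108)]),.133),unproj("top",c2w(4,125,130,[(550,146)]),.003))
print("side",unproj("side",c2w(4,200,80,[(512,437)]),.021),unproj("side",c2w(4,200,80,[(523,317)]),.133),unproj("side",c2w(4,200,80,[(522,456)]),.003))
# scrapers from top
for nm,c in dict(green=((246,316),(300,312),(302,395),(250,398),(264,242)),yellow=((442,335),(492,316),(523,388),(475,409),(439,256))).items():
    uv=c2w(4,270,135,c)
    q,r=fit([("top",uv,[[-.005,-.024,.008],[-.005,.024,.008],[.07,.024,.008],[.07,-.024,.008],[-.07,0,.012]])],[.4,-.1,3.1]); print(nm,q[:2],np.degrees(q[2]),r.tolist())
E
```

```text
tray [ 0.6332 -0.1698] 5.560840582358122 [[-0.4, -0.3], [-0.4, -0.2], [0.2, 0.7], [0.6, -0.1]]
chute [0.5644 0.2785] 14.85281612022181 [[-0.3, -1.2], [-1.5, -0.9], [1.9, -1.4], [0.2, -0.9], [0.0, -0.6], [-2.4, -0.0], [-0.9, 0.5], [0.1, -0.5], [-0.1, 0.9], [-0.2, -0.2], [-0.8, 1.7], [-0.3, 0.8], [-0.5, 1.4], [0.1, 0.0], [-0.7, 0.1], [-0.6, -0.2]]
plate [[0.3856 0.2311 0.034 ]]
red s,y,yaw(chute) [-0.0134 -0.0109] 269.25357711743146 [ 0.5 -0.6 -0.4 -0.8 -1.4  0.1  0.1  0.2]
tamper foot/grip/mat top [[0.6402 0.1051 0.021 ]] [[0.642  0.1015 0.133 ]] [[0.6471 0.0974 0.003 ]]
side [[0.6405 0.1017 0.021 ]] [[0.6419 0.1102 0.133 ]] [[0.6485 0.0974 0.003 ]]
green [ 0.4613 -0.167 ] 181.69420018968657 [[-0.6, -0.2], [-0.5, -0.0], [0.6, 0.3], [-0.0, 0.3], [0.5, -0.3]]
yellow [ 0.4483 -0.3401] 199.6359756810364 [[-0.2, -0.6], [-0.1, -0.7], [0.7, 1.0], [-0.0, 0.7], [-0.2, -0.3]]
```

Crops confirm the targets: yellow blade at crop (480,360), which is the rightmost of three equal-looking ones, and green at (275,350), which is clearly smaller than the one at (645,545). The red scraper lies straight across the chute, about 13 mm below its origin. I'll go above the push start with the fingers shut.

>>> drive_tool([
  [0.664,-0.497,-0.05,0.367],
  [0.664,-0.497,-0.05,0.367],
  [0.664,-0.497,-0.05,0.367],
  [0.664,-0.497,-0.05,0.367],
  [0.664,-0.497,-0.05,0.367],
  [0.664,-0.497,-0.05,0.367],
  [0.664,-0.497,-0.05,0.367],
  [0.664,-0.497,-0.05,0.367],
  [0.664,-0.497,-0.05,0.367],
  [0.664,-0.497,-0.05,0.367],
], gripper=0, newtons=60)

```text
clock: 1.35
ee_pos: [0.5029, 0.2748, 0.2063]
eef_rot: [180.0, -0.0, -165.1]
wrist_force: [0.7, -0.2, -0.4]
finger_gap: -0.0
grasp_force: 0.0
```

>>> drive_tool([
  [0,0,-0.08,0],
  [0,0,-0.16,0],
  [0,0,-0.18,0],
  [0,0,-0.18,0],
])

```text
clock: 1.85
ee_pos: [0.5037, 0.2745, 0.1168]
eef_rot: [180.0, 0.0, -165.1]
wrist_force: [-0.0, -0.3, 0.5]
finger_gap: 0.003
grasp_force: 0.0
```

```bash
python3 - <<'E'
from h import *
s=snapshot("side"); t=snapshot("top")
def z(im,x0,y0,x1,y1,k): return cv2.resize(im[y0:y1,x0:x1],None,fx=k,fy=k,interpolation=cv2.INTER_CUBIC)
cv2.imwrite("pics/d1.png",np.clip(np.hstack([z(s,220,80,320,180,4),z(t,160,120,260,220,4)])[:,:,::-1]*1.5,0,255))
E
```

```text
[ WARN:0@2.843] global loadsave.cpp:1063 imwrite_ Unsupported depth image for selected encoder is fallbacked to CV_8U.
```

View pics/d1.png

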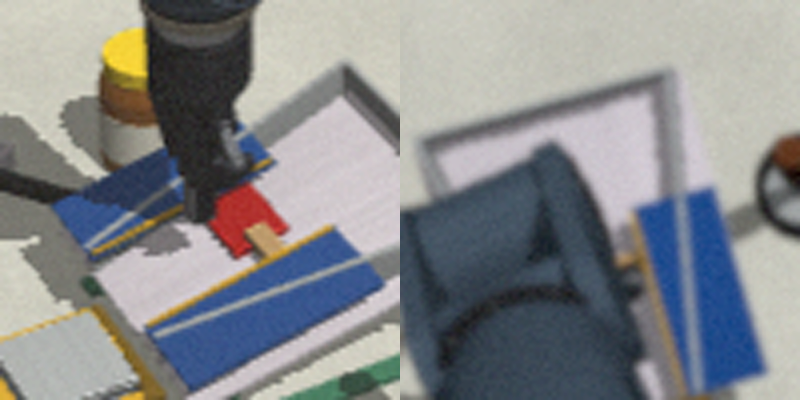

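The side view shows the shut fingertips at crop (195,220), in the slot just downhill of the red blade and clear of both lips. I'll lower to just above the floor.

>>> drive_tool([
  [0,0,-0.04,0],
  [0,0,-0.07,0],
  [0,0,-0.078,0],
  [0,0,-0.078,0],
  [0,0,-0.078,0],
])

```text
clock: 2.58
ee_pos: [0.5042, 0.2741, 0.0779]
eef_rot: [180.0, 0.1, -165.2]
wrist_force: [-0.8, 0.6, 0.5]
finger_gap: -0.0
grasp_force: 0.0
```

>>> drive_tool([
  [0.012,0.0032,0.0026,0],
  [0.024,0.0064,0.0052,0],
  [0.036,0.0096,0.0078,0],
  [0.048,0.0127,0.0105,0],
  [0.06,0.0159,0.0131,0],
  [0.072,0.0191,0.0157,0],
  [0.084,0.0223,0.0184,0],
  [0.084,0.0223,0.0184,0],
])

```text
clock: 3.58
ee_pos: [0.5465, 0.2853, 0.0866]
eef_rot: [180.0, 0.1, -165.2]
wrist_force: [0.1, 0.3, 0.3]
finger_gap: -0.001
grasp_force: 0.0
```

```bash
python3 - <<'E'
from h import *
s=snapshot("side")
crop(s,220,80,340,170,5,"d2")
E
```

```text
(no output)
```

View pics/d2.png

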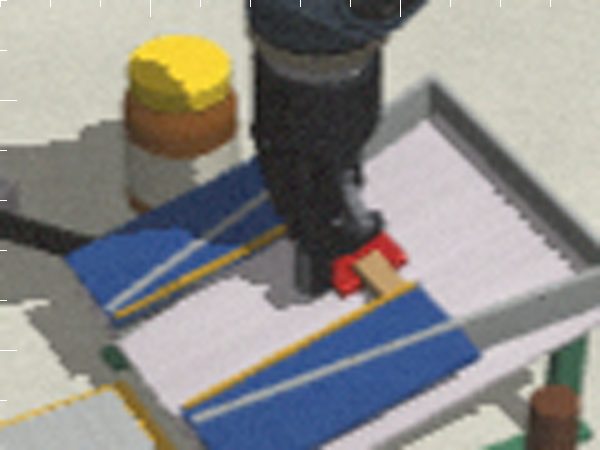

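The red scraper moved uphill and stayed square, with the blade still straight ahead of the fingers at crop (370,265). I'll continue.

>>> drive_tool([
  [0.012,0.0032,0.0026,0],
  [0.024,0.0064,0.0052,0],
  [0.036,0.0096,0.0078,0],
  [0.048,0.0127,0.0105,0],
  [0.06,0.0159,0.0131,0],
  [0.072,0.0191,0.0157,0],
  [0.086,0.0228,0.0188,0],
  [0.086,0.0228,0.0188,0],
])

```text
clock: 4.62
ee_pos: [0.5895, 0.2966, 0.0961]
eef_rot: [180.0, 0.0, -165.2]
wrist_force: [-0.6, -0.0, -0.9]
finger_gap: -0.002
grasp_force: 0.0
```

>>> drive_tool([
  [-0.02,-0.0053,0,0],
  [-0.02,-0.0053,0.1,0],
  [-0.12,-0.1,0.2,0],
  [-0.3,-0.1,0.26,0],
  [-0.35,-0.1,0.26,0.1],
  [-0.35,-0.1,0.26,0.1],
  [-0.35,-0.1,0.26,0.1],
], gripper=50)

```text
clock: 5.5
ee_pos: [0.4135, 0.2466, 0.2263]
eef_rot: [-180.0, 0.1, -156.2]
wrist_force: [0.2, -0.2, -1.2]
finger_gap: 0.582
grasp_force: 0.0
```

```bash
python3 - <<'E'
from h import *
s=snapshot("side"); t=snapshot("top")
cv2.imwrite("pics/side1.png",s[:,:,::-1]); cv2.imwrite("pics/top1.png",t[:,:,::-1])
z=lambda im,x0,y0:cv2.resize(im[y0:y0+100,x0:x0+100],None,fx=4,fy=4,interpolation=cv2.INTER_CUBIC)
cv2.imwrite("pics/d3.png",np.clip(np.hstack([z(s,240,80),z(t,160,120)])[:,:,::-1]*1.5,0,255).astype(np.uint8))
E
```

```text
(no output)
```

View pics/d3.png

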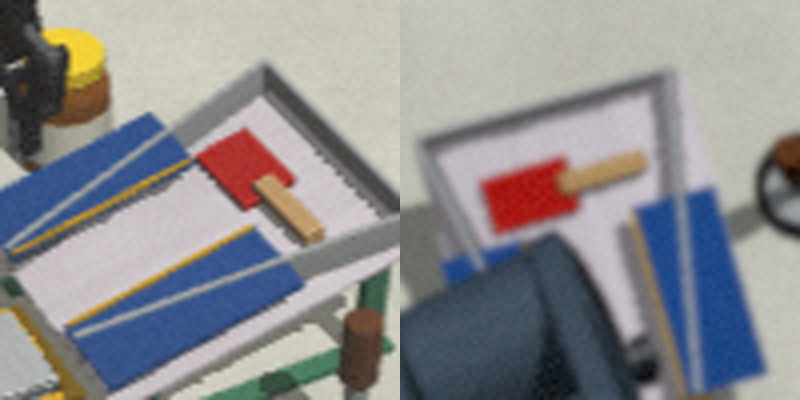

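Both views show the red scraper clear of the lips: its blade is at side crop (245,168), its handle runs to (312,236), and it is still square. I'll fit its pose.

```bash
python3 - <<'E'
from h import *
qc=np.load("chute.npy")
def redL(p,L):
    c,s=np.cos(p[2]),np.sin(p[2]); return pose2(qc,[ch(p[0]+c*x-s*y,p[1]+s*x+c*y,h) for x,y,h in L])
L=[(.07,.024,.008),(.07,-.024,.008),(-.005,-.024,.008),(-.005,.024,.008),(-.07,0,.014)]
b=c2w(4,240,80,[(195,158),(245,128),(293,181),(247,207),(312,236)])
a=c2w(4,160,120,[(93,234),(81,180),(167,157),(180,210),(245,160)])
f=lambda p:np.concatenate([(proj("top",redL(p,L))-a).ravel(),(proj("side",redL(p,L))-b).ravel()])
r=least_squares(f,[.06,0,1.57],loss='soft_l1'); p=r.x; print(p[:2],np.degrees(p[2]),r.fun.reshape(-1,2).round(1).tolist())
g=redL(p,[(-.02,0,0),(-.02,0,.008),(0,0,0)]);tip=redL(p,[(.07,0,0)])[0]
d=tip-g[2]; print("grip under/mid",g.round(4), "world yaw",np.degrees(np.arctan2(d[1],d[0])))
E
```

```text
[0.0661265  0.00032846] 89.9164332092234 [[0.5, -0.0], [-0.6, -0.3], [-0.6, -0.7], [0.2, -0.2], [0.3, -0.0], [-0.3, -0.3], [-0.0, 0.4], [0.3, -0.1], [-1.3, 0.5], [-0.0, 0.2]]
grip under/mid [[0.632  0.2761 0.0987]
 [0.6303 0.2757 0.1066]
 [0.6269 0.2954 0.0987]] world yaw 104.77107546181708
```

>>> drive_tool([
  [0.1,0.02,0,-0.12],
  [0.2,0.03,0,-0.24],
  [0.3,0.04,0,-0.36],
  [0.4,0.055,0,-0.48],
  [0.4336,0.0582,-0.012,-0.6],
  [0.4336,0.0582,-0.012,-0.72],
  [0.4336,0.0582,-0.012,-0.84],
  [0.4336,0.0582,-0.012,-0.95],
  [0.4336,0.0582,-0.012,-1],
  [0.4336,0.0582,-0.012,-1],
  [0.4336,0.0582,-0.012,-1],
], gripper=36)

```text
clock: 6.98
ee_pos: [0.6309, 0.2754, 0.2191]
eef_rot: [-180.0, -0.0, 113.9]
wrist_force: [0.4, 0.7, 0.2]
finger_gap: 0.423
grasp_force: 0.0
```

>>> drive_tool([
  [-0.001,0,-0.07,-0.1],
  [-0.001,0,-0.14,-0.1],
  [-0.001,0,-0.19,-0.1],
  [-0.001,0,-0.21,-0.1],
  [-0.001,0,-0.222,-0.1],
  [-0.001,0,-0.228,-0.1],
  [-0.001,0,-0.228,-0.1],
])

```text
clock: 7.85
ee_pos: [0.6304, 0.2757, 0.1065]
eef_rot: [180.0, -0.0, 104.8]
wrist_force: [-0.6, 0.3, 0.0]
finger_gap: 0.422
grasp_force: 0.0
```

```bash
python3 - <<'E'
from h import *
s=snapshot("side")
crop(s,240,70,350,155,5,"d4")
E
```

```text
(no output)
```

View pics/d4.png

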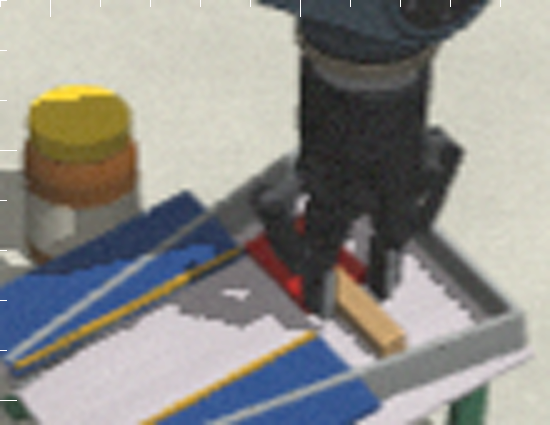

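The fingers straddle the handle: tips at crop (318,305) and (385,290), with the handle between. I'll close and lift a little.

>>> drive_tool([
  [0,0,-0.002,0],
  [0,0,-0.002,0],
  [0,0,-0.002,0],
  [0,0,-0.002,0],
  [0,0,-0.002,0],
  [0,0,-0.002,0],
  [0,0,0.02,0],
  [0,0,0.06,0],
  [0,0,0.12,0],
  [0,0,0.2,0],
  [0,0,0.2,0],
], gripper=0, newtons=60)

```text
clock: 9.28
ee_pos: [0.6317, 0.2762, 0.2109]
eef_rot: [179.6, -0.0, 104.8]
wrist_force: [-0.4, -1.2, -1.9]
finger_gap: 0.192
grasp_force: 56.9
```

```bash
python3 - <<'E'
from h import *
s=snapshot("side"); t=snapshot("top")
z=lambda im,x0,y0:cv2.resize(im[y0:y0+100,x0:x0+100],None,fx=4,fy=4,interpolation=cv2.INTER_CUBIC)
cv2.imwrite("pics/d5.png",np.clip(np.hstack([z(s,240,30),z(t,160,110)])[:,:,::-1]*1.5,0,255).astype(np.uint8))
E
```

```text
(no output)
```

View pics/d5.png

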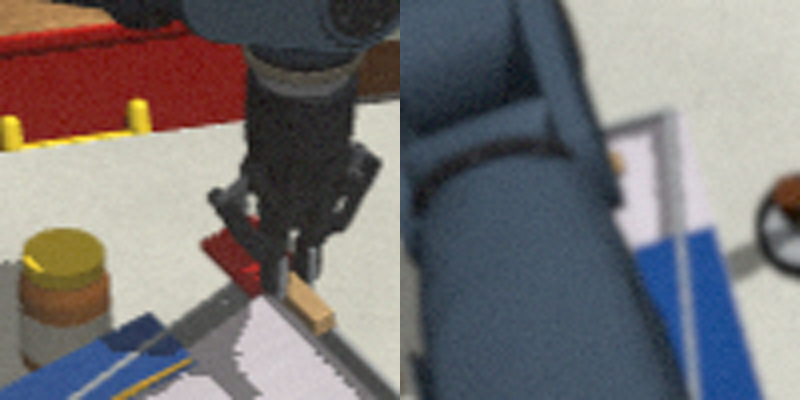

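The scraper is held by the handle, level with its blade at crop (240,255) in the side view. I'll carry it above the red compartment.

>>> drive_tool([
  [0,-0.08,0,-0.1],
  [0,-0.16,0,-0.2],
  [0,-0.24,0,-0.3],
  [-0.01,-0.32,0,-0.4],
  [-0.02,-0.4,0,-0.5],
  [-0.03,-0.48,0,-0.6],
  [-0.04,-0.56,0,-0.7],
  [-0.044,-0.65,0,-0.8],
  [-0.044,-0.74,0,-0.9],
  [-0.044,-0.8,0,-1],
  [-0.044,-0.82,0,-1],
  [-0.044,-0.82,0,-1],
])

```text
clock: 10.88
ee_pos: [0.6078, -0.1342, 0.2052]
eef_rot: [-180.0, 0.1, 14.9]
wrist_force: [0.4, 0.4, -1.9]
finger_gap: 0.191
grasp_force: 57.0
```

>>> drive_tool([
  [0,0,-0.06,-0.102],
  [0,0,-0.12,-0.102],
  [0,0,-0.2,-0.102],
  [0,0,-0.26,-0.102],
  [0,0,-0.26,-0.102],
  [0,0,-0.26,-0.102],
])

```text
clock: 11.62
ee_pos: [0.6089, -0.1338, 0.0772]
eef_rot: [180.0, -0.1, 5.7]
wrist_force: [0.2, 0.5, -2.0]
finger_gap: 0.193
grasp_force: 57.1
```

```bash
python3 - <<'E'
from h import *
s=snapshot("side"); cv2.imwrite("pics/side2.png",s[:,:,::-1]); crop(s,290,170,430,285,5,"d6")
print(proj("side",[[.6096,-.1339,.02],[.6992,-.1252,.08]]), sense()['ee_pos'],sense()['eef_rot'])
E
```

```text
[[344.15363417 252.30573627]
 [377.96256144 229.18199169]] [ 0.60904023 -0.1341115   0.07753314] [ 1.79952085e+02 -1.23733227e-01  5.71271131e+00]
```

View pics/d6.png

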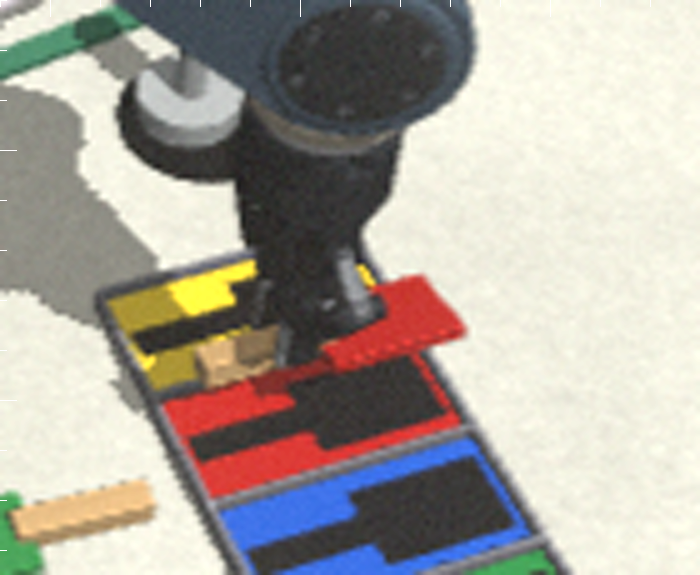

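The tip lies within 1–2 px of the prediction for the outline. I'll lower and release.

>>> drive_tool([
  [0.001,0,-0.05,-0.001],
  [0.001,0,-0.09,-0.001],
  [0.001,0,-0.11,-0.001],
  [0.001,0,-0.118,-0.001],
  [0.001,0,-0.12,-0.001],
  [0.001,0,-0.12,-0.001],
])

```text
clock: 12.42
ee_pos: [0.6091, -0.1348, 0.0176]
eef_rot: [180.0, -0.1, 5.6]
wrist_force: [-5.8, -0.2, 10.5]
finger_gap: 0.191
grasp_force: 56.7
```

>>> drive_tool([
  [0,0,0,0],
  [0,0,0,0],
  [0,0,0,0],
  [0,0,0,0],
  [0,0,0.1,0],
  [0,0,0.2,0],
  [-0.12,0.2,0.35,0],
  [-0.22,0.4,0.35,0],
  [-0.22,0.4,0.35,0],
  [-0.22,0.4,0.35,0],
], gripper=38)

```text
clock: 13.68
ee_pos: [0.4975, 0.0672, 0.1915]
eef_rot: [-180.0, -0.0, 5.6]
wrist_force: [0.4, 1.2, -0.7]
finger_gap: 0.441
grasp_force: 0.0
```

```bash
cat >> h.py <<'E'
RNG=dict(red=((0,12),(168,180)),green=((55,85),),yellow=((22,32),))
def blob(im,col,uv,rad=16,vmin=60,smin=130):
    """centroid+minAreaRect of the connected colour blob nearest uv"""
    h=cv2.cvtColor(np.ascontiguousarray(im),cv2.COLOR_RGB2HSV)
    m=sum(((h[...,0]>=a)&(h[...,0]<=b)&(h[...,1]>=smin)&(h[...,2]>=vmin)).astype(np.uint8) for a,b in RNG[col])
    n,l,st,c=cv2.connectedComponentsWithStats(m)
    k=[i for i in range(1,n) if st[i,4]>40]
    k=min(k,key=lambda i:np.hypot(*(c[i]-uv)))
    cnt=np.argwhere(l==k)[:,::-1].astype(np.float32)
    return c[k],cv2.minAreaRect(cnt),st[k,4]
E
python3 - <<'E'
from h import *
t=snapshot("top"); s=snapshot("side")
cv2.imwrite("pics/top3.png",t[:,:,::-1]); cv2.imwrite("pics/side3.png",s[:,:,::-1])
z=lambda im,x0,y0:cv2.resize(im[y0:y0+100,x0:x0+100],None,fx=4,fy=4,interpolation=cv2.INTER_CUBIC)
c=np.hstack([z(s,300,200),z(t,285,130)])[:,:,::-1]
cv2.imwrite("pics/d7.png",np.clip(c*1.5,0,255).astype(np.uint8))
E
```

```text
(no output)
```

View pics/d7.png

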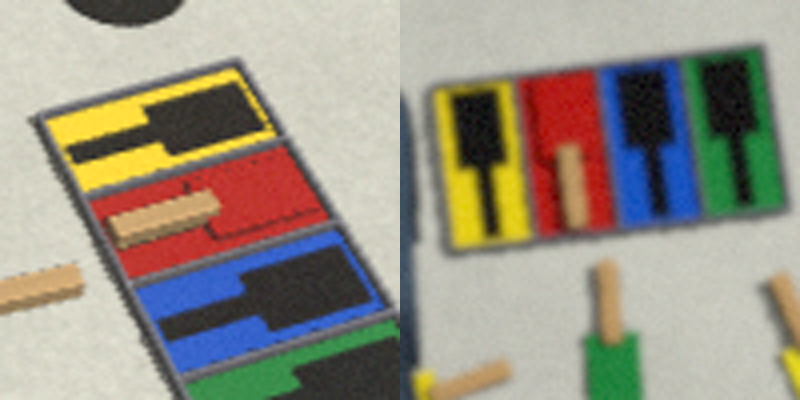

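The red scraper lies flat in its compartment, with its handle midway between the neighbouring outlines. I'll check the offset numerically and measure the tamper again.

```bash
python3 - <<'E'
from h import *
np.set_printoptions(suppress=True,precision=4)
t=cv2.imread("pics/top3.png")[:,:,::-1]; s=cv2.imread("pics/side3.png")[:,:,::-1]
q=np.array([.6295,-.1320,np.radians(5.56)])
def wood(im,uv):
    h=cv2.cvtColor(np.ascontiguousarray(im),cv2.COLOR_RGB2HSV)
    m=((h[...,0]>=9)&(h[...,0]<=22)&(h[...,1]>60)&(h[...,1]<175)&(h[...,2]>90)).astype(np.uint8)
    n,l,st,c=cv2.connectedComponentsWithStats(m); k=min([i for i in range(1,n) if st[i,4]>25],key=lambda i:np.hypot(*(c[i]-uv)))
    return c[k],st[k,4],cv2.minAreaRect(np.argwhere(l==k)[:,::-1].astype(np.float32))
for n,im in(("top",t),("side",s)):
    p=proj(n,pose2(q,[-.0325,0,.022]))[0]; c,a,r=wood(im,p); print(n,p,c,a,r, unproj(n,c,.022)-pose2(q,[-.0325,0,.022]))
    # reference: tray outline check via yellow-blue pads is skipped
# tamper grip colour blob (dark brown) near predicted
for n,im in(("top",t),("side",s)):
    for z in(.0,.021,.133): print(n,z,proj(n,[[.6415,.103,z]]))
E
```

```text
top [327.2118 176.3109] [327.9196 175.9554] 112 ((328.0, 175.99998474121094), (20.647518157958984, 5.656854629516602), 81.8698959350586) [[ 0.0012 -0.0026  0.    ]]
side [339.945  253.1108] [340.7039 253.8981] 206 ((340.9339294433594, 254.0188751220703), (7.966911315917969, 27.334749221801758), 74.05460357666016) [[ 0.0011 -0.003   0.    ]]
top 0.0 [[260.6838 167.8819]]
top 0.021 [[260.2095 166.2676]]
top 0.133 [[257.4243 156.7878]]
side 0.0 [[327.2418 193.418 ]]
side 0.021 [[327.8098 188.5208]]
side 0.133 [[331.0535 160.5556]]
```

>>> drive_tool([
  [0.1,0.025,0.0,0.103],
  [0.2,0.05,0.0,0.103],
  [0.287,0.0746,0,0.103],
  [0.287,0.0746,0,0.103],
  [0.287,0.0746,0,0.103],
  [0.287,0.0746,0,0.103],
], gripper=80)

```text
clock: 14.52
ee_pos: [0.6415, 0.1025, 0.191]
eef_rot: [-180.0, 0.0, 14.8]
wrist_force: [-0.2, -0.1, 0.5]
finger_gap: 0.937
grasp_force: 0.0
```

>>> drive_tool([
  [0,0,-0.07,0],
  [0,0,-0.14,0],
  [0,0,-0.19,0],
  [0,0,-0.211,0],
  [0,0,-0.211,0],
  [0,0,-0.211,0],
])

```text
clock: 15.28
ee_pos: [0.6427, 0.1029, 0.0868]
eef_rot: [180.0, -0.1, 14.8]
wrist_force: [0.2, 0.5, 0.1]
finger_gap: 0.941
grasp_force: 0.0
```

```bash
python3 - <<'E'
from h import *
s=snapshot("side"); t=snapshot("top"); cv2.imwrite("pics/side4.png",s[:,:,::-1])
z=lambda im,x0,y0:cv2.resize(im[y0:y0+100,x0:x0+100],None,fx=4,fy=4,interpolation=cv2.INTER_CUBIC)
c=np.hstack([z(s,280,120),z(t,220,110)])[:,:,::-1]
cv2.imwrite("pics/d8.png",np.clip(c*1.5,0,255).astype(np.uint8))
E
```

```text
(no output)
```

View pics/d8.png

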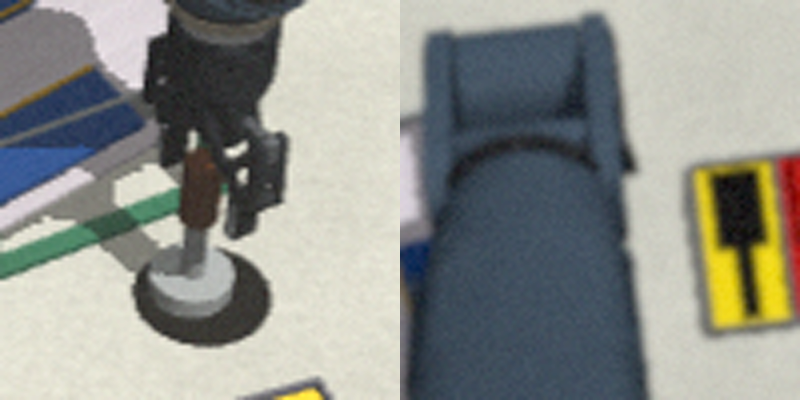

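The fingers stand either side of the grip at crop (200,185). I'll close and lift.

>>> drive_tool([
  [0,0,0,0],
  [0,0,0,0],
  [0,0,0,0],
  [0,0,0,0],
  [0,0,0,0],
  [0,0,0,0],
  [0,0,0.02,0],
  [0,0,0.06,0],
  [0,0,0.12,0],
  [0,0,0.16,0],
  [0,0,0.16,0],
], gripper=0, newtons=100)

```text
clock: 16.75
ee_pos: [0.6429, 0.103, 0.1674]
eef_rot: [180.0, -0.2, 14.8]
wrist_force: [0.1, 0.4, -3.4]
finger_gap: 0.33
grasp_force: 98.5
```

```bash
python3 - <<'E'
from h import *
s=snapshot("side"); cv2.imwrite("pics/side5.png",s[:,:,::-1])
a=cv2.imread("pics/side4.png")[:,:,::-1]
# foot now: bright-grey blob; compare the foot before / after, z known
def foot(im,uv):
    h=cv2.cvtColor(np.ascontiguousarray(im),cv2.COLOR_RGB2HSV); x,y=map(int,uv)
    m=((h[...,1]<40)&(h[...,2]>95)&(h[...,2]<140)).astype(np.uint8)
    n,l,st,c=cv2.connectedComponentsWithStats(m); return [(c[i].round(1).tolist(),st[i].tolist()) for i in range(1,n) if st[i,4]>60 and np.hypot(*(c[i]-uv))<30]
e=sense()['ee_pos']; print(e)
print(proj("side",[[.6415,.1035,.021]]),foot(a,(328,189)))
p=proj("side",[[e[0],e[1],.021+e[2]-.0865]]);print(p,foot(s,p[0]))
E
```

```text
[0.64216133 0.10289552 0.16577556]
[[327.75757236 188.40523515]] [([330.3, 187.5], [318, 169, 21, 27, 182])]
[[330.29738943 169.05150627]] [([332.1, 168.8], [318, 152, 25, 28, 224])]
```

>>> drive_tool([
  [0,0,0.06,0],
  [-0.05,0.025,0.12,0],
  [-0.13,0.065,0.12,0],
  [-0.21,0.105,0.12,0],
  [-0.29,0.145,0.12,0],
  [-0.37,0.185,0.12,0],
  [-0.44,0.22,0.12,0],
  [-0.49,0.245,0.12,0],
  [-0.513,0.254,0.12,0],
  [-0.513,0.254,0.12,0],
  [-0.513,0.254,0.12,0],
])

```text
clock: 18.18
ee_pos: [0.3864, 0.2296, 0.2252]
eef_rot: [180.0, -0.0, 14.8]
wrist_force: [0.6, -0.5, -3.6]
finger_gap: 0.328
grasp_force: 98.8
```

```bash
python3 - <<'E'
from h import *
t=cv2.imread("pics/top3.png")[:,:,::-1]
a=c2w(4,125,130,[(337,402),(442,372),(462,465),(362,497)]); b=c2w(4,200,80,[(170,308),(218,380),(118,418),(70,350)])
L=[[.043,.043,.034],[.043,-.043,.034],[-.043,-.043,.034],[-.043,.043,.034]]
for o in([("top",a,L)],[("side",b,L)],[("top",a,L),("side",b,L)]):
    q,r=fit(o,[.385,.23,.26]); print(q[:2],np.degrees(q[2]))
print(sense()['ee_pos'],sense()['wrist_force'])
s=snapshot("side"); cv2.imwrite("pics/side6.png",s[:,:,::-1])
E
```

```text
[0.38493433 0.22902832] 15.135867660787158
[0.38708127 0.23194187] 15.126660680139063
[0.38611039 0.2303187 ] 15.17390067345651
[0.38635581 0.22961755 0.22523326] [ 0.59784756 -0.52521408 -3.55966836]
```

>>> drive_tool([
  [0,0,-0.08,0],
  [0,0,-0.15,0],
  [0,0,-0.19,0],
  [0,0,-0.2,0],
  [0,0,-0.206,0],
  [0,0,-0.212,0],
  [0,0,-0.218,0],
  [0,0,-0.222,0],
  [0,0,-0.226,0],
  [0,0,-0.226,0],
])

```text
clock: 19.48
ee_pos: [0.3859, 0.2301, 0.1126]
eef_rot: [-180.0, -0.0, 14.8]
wrist_force: [-0.1, -0.8, 1.6]
finger_gap: 0.331
grasp_force: 99.1
```

>>> drive_tool([
  [0,0,-0.004,0],
  [0,0,-0.008,0],
  [0,0,-0.012,0],
  [0,0,-0.014,0],
  [0,0,-0.015,0],
  [0,0,-0.016,0],
  [0,0,-0.016,0],
])

```text
clock: 20.35
ee_pos: [0.3859, 0.2301, 0.1046]
eef_rot: [-180.0, -0.0, 14.8]
wrist_force: [0.6, 0.6, 6.7]
finger_gap: 0.33
grasp_force: 99.9
```

>>> drive_tool([
  [0,0,-0.001,0],
  [0,0,-0.002,0],
  [0,0,-0.003,0],
  [0,0,-0.004,0],
  [0,0,-0.004,0],
  [0,0,-0.004,0],
])

```text
clock: 21.1
ee_pos: [0.3865, 0.2305, 0.104]
eef_rot: [-180.0, -0.1, 14.8]
wrist_force: [-5.1, -0.0, 29.0]
finger_gap: 0.331
grasp_force: 102.0
```

Bottomed out: the force jumped to 29 N while the TCP stayed at 0.104. I'll hold, then lift.

>>> drive_tool([
  [0,0,0,0],
  [0,0,0,0],
  [0,0,0,0],
  [0,0,0,0],
  [0,0,0,0],
  [0,0,0,0],
  [0,0,0,0],
  [0,0,0,0],
])

```text
clock: 22.1
ee_pos: [0.3865, 0.2305, 0.104]
eef_rot: [-180.0, -0.1, 14.8]
wrist_force: [-5.9, 0.8, 28.4]
finger_gap: 0.329
grasp_force: 102.0
```

>>> drive_tool([
  [0,0,0.01,0],
  [0,0,0.03,0],
  [0,0,0.07,0],
  [0,0,0.15,0],
  [0,0,0.24,0],
  [0,0,0.24,0],
  [0,0,0.24,0],
])

```text
clock: 22.98
ee_pos: [0.3848, 0.2295, 0.2212]
eef_rot: [180.0, 0.1, 14.8]
wrist_force: [-0.4, -0.8, -3.7]
finger_gap: 0.328
grasp_force: 99.2
```

>>> drive_tool([
  [0.06,-0.03,0,0],
  [0.14,-0.07,0,0],
  [0.22,-0.11,0,0],
  [0.3,-0.15,0,0],
  [0.38,-0.19,0,0],
  [0.46,-0.23,0,0],
  [0.51,-0.256,0,0],
  [0.526,-0.264,0,0],
  [0.526,-0.264,0,0],
  [0.526,-0.264,0,0],
])

```text
clock: 24.22
ee_pos: [0.6477, 0.0985, 0.2219]
eef_rot: [-180.0, 0.1, 14.9]
wrist_force: [-0.4, 0.5, -4.0]
finger_gap: 0.328
grasp_force: 99.3
```

>>> drive_tool([
  [0,0,-0.08,0],
  [0,0,-0.16,0],
  [0,0,-0.21,0],
  [0,0,-0.24,0],
  [0,0,-0.25,0],
  [0,0,-0.258,0],
  [0,0,-0.264,0],
  [0,0,-0.268,0],
  [0,0,-0.268,0],
  [0,0,-0.268,0],
])

```text
clock: 25.48
ee_pos: [0.6487, 0.0979, 0.0886]
eef_rot: [180.0, -0.0, 14.8]
wrist_force: [0.0, -0.1, -3.6]
finger_gap: 0.331
grasp_force: 99.5
```

>>> drive_tool([
  [0,0,-0.002,0],
  [0,0,-0.003,0],
  [0,0,-0.004,0],
  [0,0,-0.0045,0],
  [0,0,-0.0045,0],
  [0,0,-0.0045,0],
])

```text
clock: 26.22
ee_pos: [0.6486, 0.0979, 0.0861]
eef_rot: [-180.0, 0.0, 14.8]
wrist_force: [0.1, 0.4, -3.8]
finger_gap: 0.329
grasp_force: 99.5
```

>>> drive_tool([
  [0,0,-0.001,0],
  [0,0,-0.002,0],
  [0,0,-0.002,0],
  [0,0,-0.003,0],
  [0,0,-0.003,0],
])

```text
clock: 26.85
ee_pos: [0.649, 0.098, 0.0855]
eef_rot: [180.0, -0.1, 14.8]
wrist_force: [-2.5, 0.7, 6.2]
finger_gap: 0.327
grasp_force: 100.2
```

Contact with the mat. I'll release and back off to a parking pose from which both cameras can see the scrapers.

>>> drive_tool([
  [0,0,0.001,0],
  [0,0,0.001,0],
  [0,0,0.001,0],
  [0,0,0.001,0],
  [0,0,0.001,0],
  [0,0,0.001,0],
  [0,0,0.1,0],
  [0,0,0.2,0],
  [0,0,0.26,0],
], gripper=80)

```text
clock: 27.98
ee_pos: [0.6492, 0.098, 0.2175]
eef_rot: [180.0, -0.2, 14.8]
wrist_force: [-0.6, 0.4, -0.5]
finger_gap: 0.939
grasp_force: 0.0
```

>>> drive_tool([
  [-0.1,0.05,0,0],
  [-0.2,0.08,0,0],
  [-0.3,0.1,0,0],
  [-0.4,0.1,0,0],
  [-0.45,0.1,0,0],
  [-0.45,0.1,0,0],
  [-0.45,0.1,0,0],
])

```text
clock: 28.85
ee_pos: [0.4245, 0.148, 0.2149]
eef_rot: [180.0, -0.1, 14.8]
wrist_force: [0.5, -0.6, 0.8]
finger_gap: 0.936
grasp_force: 0.0
```

```bash
cat >> h.py <<'E'
def mask(im,kind):
    h=cv2.cvtColor(np.ascontiguousarray(im),cv2.COLOR_RGB2HSV); H,S,V=h[...,0],h[...,1],h[...,2]
    if kind=='wood': return ((H>=7)&(H<=22)&(S>60)&(S<175)&(V>85)).astype(np.uint8)
    return sum(((H>=a)&(H<=b)&(S>=130)&(V>=50)).astype(np.uint8) for a,b in RNG[kind])
def cents(im,kind,lo,hi):
    n,l,st,c=cv2.connectedComponentsWithStats(mask(im,kind)); return [(c[i],st[i,4]) for i in range(1,n) if lo<st[i,4]<hi]
def scr(im,n,col,z0=0.):
    """scraper poses by pairing blade and handle centroids"""
    out=[]
    for b,ab in cents(im,col,80,900):
        for w,aw in cents(im,'wood',40,500):
            B=unproj(n,b,z0+.006)[0];W=unproj(n,w,z0+.012)[0]; d=B[:2]-W[:2]; L=np.hypot(*d)
            if .055<L<.09:
                d/=L; o=(B[:2]-.0325*d+W[:2]+.034*d)/2; out.append((n,col,o.round(4).tolist(),round(float(np.degrees(np.arctan2(d[1],d[0]))),1),round(L*1e3),int(ab),int(aw)))
    return out
E
python3 - <<'E'
from h import *
t=snapshot("top"); s=snapshot("side"); cv2.imwrite("pics/top7.png",t[:,:,::-1]); cv2.imwrite("pics/side7.png",s[:,:,::-1])
for n,im in(("top",t),("side",s)):
    for c in("green","yellow"):
        for o in scr(im,n,c): print(*o)
E
```

```text
top green [0.4616, -0.167] -178.8 69 205 102
top yellow [0.6085, -0.0984] 80.0 80 556 116
top yellow [0.4484, -0.3394] -160.8 67 266 104
top yellow [0.4146, -0.009] 109.8 67 258 108
top yellow [0.2893, -0.2109] -101.8 66 273 114
side green [0.4614, -0.1665] -179.2 69 355 229
side yellow [0.4156, -0.0067] 110.8 68 329 153
side yellow [0.6085, -0.0913] 80.6 79 562 210
side yellow [0.2894, -0.2098] -102.4 69 535 206
side yellow [0.4477, -0.3391] -159.7 67 621 271
```

>>> drive_tool([
  [0.02,-0.1,0,-0.05],
  [0.04,-0.2,0,-0.1],
  [0.06,-0.3,0,-0.153],
  [0.08,-0.4,-0.05,-0.153],
  [0.1,-0.5,-0.1,-0.153],
  [0.114,-0.58,-0.15,-0.153],
  [0.114,-0.629,-0.23,-0.153],
  [0.114,-0.629,-0.27,-0.153],
  [0.114,-0.629,-0.27,-0.153],
  [0.114,-0.629,-0.27,-0.153],
], gripper=45)

```text
clock: 30.2
ee_pos: [0.4813, -0.1667, 0.0803]
eef_rot: [180.0, -0.0, 1.1]
wrist_force: [0.2, 0.4, 0.6]
finger_gap: 0.53
grasp_force: 0.0
```

```bash
python3 - <<'E'
from h import *
s=snapshot("side"); print([o for c in("green","yellow") for o in scr(s,"side",c)],sense()['ee_pos'],sense()['eef_rot'])
E
```

```text
[('side', 'green', [0.4613, -0.1666], -179.0, 69, 373, 228), ('side', 'yellow', [0.4155, -0.0044], 112.2, 64, 324, 120), ('side', 'yellow', [0.6095, -0.0922], 78.3, 79, 539, 224), ('side', 'yellow', [0.2894, -0.2098], -102.3, 69, 535, 202), ('side', 'yellow', [0.4478, -0.3391], -159.7, 67, 619, 273)] [ 0.48134004 -0.16669545  0.08055744] [ 1.79962307e+02 -7.80643189e-02  1.07572905e+00]
```

Green is unmoved. I'll descend, grip and lift.

>>> drive_tool([
  [0,0,-0.07,0],
  [0,0,-0.12,0],
  [0,0,-0.145,0],
  [0,0,-0.152,0],
  [0,0,-0.152,0],
  [0,0,-0.152,0],
])

```text
clock: 31.0
ee_pos: [0.4811, -0.1668, 0.0044]
eef_rot: [180.0, -0.1, 1.1]
wrist_force: [-0.1, 0.9, -0.5]
finger_gap: 0.528
grasp_force: 0.0
```

>>> drive_tool([
  [0,0,0,0],
  [0,0,0,0],
  [0,0,0,0],
  [0,0,0,0],
  [0,0,0,0],
  [0,0,0.04,0],
  [0,0,0.1,0],
  [0,0,0.2,0],
  [0,0,0.25,0],
  [0,0,0.25,0],
], gripper=0, newtons=60)

```text
clock: 32.25
ee_pos: [0.4814, -0.1669, 0.1302]
eef_rot: [179.9, -0.2, 1.1]
wrist_force: [1.7, 0.0, -1.1]
finger_gap: 0.193
grasp_force: 58.8
```

>>> drive_tool([
  [0.05,-0.04,0,0.11],
  [0.1,-0.08,0,0.22],
  [0.15,-0.12,0,0.33],
  [0.2,-0.16,0,0.44],
  [0.25,-0.2,0,0.55],
  [0.286,-0.2366,0,0.66],
  [0.286,-0.2366,0,0.77],
  [0.286,-0.2366,0,0.88],
  [0.286,-0.2366,0,1],
  [0.286,-0.2366,0,1],
  [0.286,-0.2366,0,1],
])

```text
clock: 33.62
ee_pos: [0.6233, -0.2847, 0.1277]
eef_rot: [-179.9, -0.0, 90.8]
wrist_force: [-0.6, -0.3, -0.4]
finger_gap: 0.191
grasp_force: 58.9
```

>>> drive_tool([
  [0,0,0,0.11],
  [0,0,0,0.22],
  [0,0,0,0.33],
  [0,0,0,0.44],
  [0,0,0,0.55],
  [0,0,0,0.66],
  [0,0,0,0.77],
  [0,0,0,0.88],
  [0,0,0,1],
  [0,0,0,1],
  [0,0,0,1],
])

```text
clock: 35.0
ee_pos: [0.6236, -0.2849, 0.1284]
eef_rot: [180.0, -0.0, -179.3]
wrist_force: [-0.6, 0.0, -0.7]
finger_gap: 0.191
grasp_force: 58.9
```

>>> drive_tool([
  [0,0,-0.06,0.05],
  [0,0,-0.12,0.05],
  [0,0,-0.16,0.05],
  [0,0,-0.18,0.05],
  [0,0,-0.18,0.05],
  [0,0,-0.18,0.05],
])

```text
clock: 35.75
ee_pos: [0.6242, -0.2852, 0.0397]
eef_rot: [-179.9, 0.1, -174.5]
wrist_force: [0.8, -0.6, -1.3]
finger_gap: 0.194
grasp_force: 58.9
```

```bash
python3 - <<'E'
from h import *
s=snapshot("side"); cv2.imwrite("pics/side8.png",s[:,:,::-1])
e=sense(); print(e['ee_pos'],e['eef_rot'])
yaw=np.radians(e['eef_rot'][2]+180); g=e['ee_pos']
q=[g[0]+.02*np.cos(yaw),g[1]+.02*np.sin(yaw),yaw]
print("pred blade,tail",proj("side",pose2(q,[[.0325,0,g[2]+.003],[-.06,0,g[2]+.01]])))
print([(c.round(1).tolist(),a) for c,a in cents(s,"green",80,3000)],[(c.round(1).tolist(),a) for c,a in cents(s,"wood",20,500)])
E
```

```text
[ 0.62418862 -0.28521069  0.03976327] [-1.79944082e+02  8.21289882e-02 -1.74466460e+02]
pred blade,tail [[390.87463146 287.71987672]
 [357.12201984 296.96689145]]
[([397.1, 287.3], np.int32(225)), ([375.3, 308.7], np.int32(288)), ([365.5, 384.9], np.int32(804)), ([237.7, 407.2], np.int32(719))] [([235.6, 159.0], np.int32(24)), ([252.9, 168.9], np.int32(70)), ([268.9, 238.9], np.int32(138)), ([342.1, 252.9], np.int32(173)), ([231.4, 290.9], np.int32(207)), ([361.0, 296.1], np.int32(141)), ([319.2, 328.2], np.int32(270))]
```

>>> drive_tool([
  [0,0,-0.03,0],
  [0,0,-0.045,0],
  [0,0,-0.05,0],
  [0,0,-0.053,0],
  [0,0,-0.053,0],
])

```text
clock: 36.42
ee_pos: [0.6236, -0.2849, 0.0123]
eef_rot: [180.0, -0.0, -174.4]
wrist_force: [-0.6, 1.3, 1.4]
finger_gap: 0.191
grasp_force: 59.5
```

>>> drive_tool([
  [0,0,0,0],
  [0,0,0,0],
  [0,0,0,0],
  [0,0,0,0],
  [0,0,0.1,0],
  [0,0,0.18,0],
  [-0.2,0.1,0.25,0],
  [-0.3,0.2,0.3,0],
  [-0.4,0.3,0.3,0],
  [-0.4,0.4,0.3,0],
  [-0.4,0.4,0.3,0],
], gripper=34)

```text
clock: 37.8
ee_pos: [0.4222, -0.0834, 0.1626]
eef_rot: [-180.0, 0.0, -174.5]
wrist_force: [1.0, 0.5, 1.0]
finger_gap: 0.395
grasp_force: 0.0
```

```bash
python3 - <<'E'
from h import *
t=snapshot("top"); s=snapshot("side"); cv2.imwrite("pics/top9.png",t[:,:,::-1]); cv2.imwrite("pics/side9.png",s[:,:,::-1])
q=[.6442,-.2833,np.radians(5.56)]
for n,im in(("top",t),("side",s)):
    for o in scr(im,n,"yellow"): print(*o)
    p=pose2(q,[-.034,0,.020]); u=proj(n,p)[0]
    w=min([c for c,a in cents(im,'wood',20,500)],key=lambda c:np.hypot(*(c-u))); print(n,"green handle err mm",(unproj(n,w,.02)-p)*1e3)
    cnt=np.argwhere(cv2.connectedComponents(mask(im,'wood'))[1]==cv2.connectedComponents(mask(im,'wood'))[1][int(w[1]),int(w[0])])[:,::-1]
    v=unproj(n,cnt.astype(float),.02)[:,:2]; e=np.linalg.svd(v-v.mean(0))[2][0]; print("yaw",np.degrees(np.arctan2(e[1],e[0])))
E
```

```text
top yellow [0.6161, -0.0972] 71.1 86 431 118
top yellow [0.4485, -0.3393] -160.8 66 267 104
top yellow [0.2885, -0.2159] -102.2 55 272 77
top green handle err mm [[-1.17502565e+00  1.37004887e-01  1.73472348e-14]]
yaw -174.41073188248558
side yellow [0.4156, -0.007] 110.5 68 327 158
side yellow [0.6085, -0.0914] 80.6 80 559 220
side yellow [0.2894, -0.21] -102.5 68 534 204
side yellow [0.448, -0.3391] -159.8 67 618 267
side green handle err mm [[-6.82391968e-01 -3.59097531e-01  1.73472348e-14]]
yaw -173.3507569548837
```

>>> drive_tool([
  [0.02,-0.1,0,0.08],
  [0.04,-0.2,0,0.159],
  [0.06,-0.3,0,0.159],
  [0.08,-0.4,-0.05,0.159],
  [0.089,-0.498,-0.1,0.159],
  [0.089,-0.498,-0.165,0.159],
  [0.089,-0.498,-0.165,0.159],
  [0.089,-0.498,-0.165,0.159],
], gripper=45)

```text
clock: 38.9
ee_pos: [0.4686, -0.334, 0.0807]
eef_rot: [-179.9, 0.0, -160.1]
wrist_force: [1.2, 0.1, 0.4]
finger_gap: 0.526
grasp_force: 0.0
```

```bash
python3 - <<'E'
from h import *
s=snapshot("side"); print([o for o in scr(s,"side","yellow")],sense()['ee_pos'],sense()['eef_rot'])
E
```

```text
[('side', 'yellow', [0.5487, 0.6167], 95.1, 73, 214, 69), ('side', 'yellow', [0.2894, -0.2098], -102.4, 69, 535, 206), ('side', 'yellow', [0.4429, -0.3414], -160.6, 56, 620, 191)] [ 0.46880654 -0.33407598  0.0810945 ] [-1.79900947e+02  5.54503992e-02 -1.60103127e+02]
```

>>> drive_tool([
  [-0.003,0.003,-0.07,0],
  [-0.003,0.003,-0.12,0],
  [-0.003,0.003,-0.145,0],
  [-0.003,0.003,-0.152,0],
  [-0.003,0.003,-0.152,0],
  [-0.003,0.003,-0.152,0],
])

```text
clock: 39.7
ee_pos: [0.4671, -0.3327, 0.0045]
eef_rot: [-179.9, 0.0, -160.1]
wrist_force: [-0.7, -0.4, 1.1]
finger_gap: 0.527
grasp_force: 0.0
```

>>> drive_tool([
  [0,0,0,0],
  [0,0,0,0],
  [0,0,0,0],
  [0,0,0,0],
  [0,0,0,0],
  [0,0,0.04,0],
  [0,0,0.1,0],
  [0,0,0.2,0],
  [0,0,0.3,0],
  [0,0,0.3,0],
], gripper=0)

```text
clock: 40.95
ee_pos: [0.4681, -0.3336, 0.1585]
eef_rot: [-179.6, 0.2, -160.1]
wrist_force: [0.5, -0.7, -0.8]
finger_gap: 0.192
grasp_force: 58.9
```

>>> drive_tool([
  [0,0,0.04,-0.11],
  [0,0,0.04,-0.22],
  [0,0,0.04,-0.33],
  [0,0,0.04,-0.44],
  [0.02,0.05,0.04,-0.55],
  [0.04,0.08,0.04,-0.66],
  [0.06,0.12,0.04,-0.77],
  [0.08,0.16,0.04,-0.88],
  [0.1,0.2,0.04,-1],
  [0.1,0.2,0.04,-1],
  [0.1,0.2,0.04,-1],
])

```text
clock: 42.32
ee_pos: [0.5162, -0.2327, 0.1734]
eef_rot: [-180.0, -0.0, 110.1]
wrist_force: [1.2, -0.8, -0.9]
finger_gap: 0.19
grasp_force: 58.9
```

>>> drive_tool([
  [0,0,0,-0.11],
  [0,0,0,-0.22],
  [0,0,0,-0.33],
  [0.02,0.05,0,-0.44],
  [0.05,0.1,0,-0.55],
  [0.08,0.16,0,-0.66],
  [0.11,0.22,0,-0.77],
  [0.14,0.28,0,-0.88],
  [0.169,0.35,0,-1],
  [0.169,0.35,0,-1],
  [0.169,0.35,0,-1],
])

```text
clock: 43.7
ee_pos: [0.6008, -0.0583, 0.1735]
eef_rot: [-180.0, 0.0, 20.1]
wrist_force: [-0.7, -0.5, -1.2]
finger_gap: 0.191
grasp_force: 58.9
```

>>> drive_tool([
  [0,0,-0.08,-0.11],
  [0,0,-0.16,-0.159],
  [0,0,-0.22,-0.159],
  [0,0,-0.26,-0.159],
  [0,0,-0.26,-0.159],
  [0,0,-0.26,-0.159],
])

```text
clock: 44.45
ee_pos: [0.6018, -0.0578, 0.0448]
eef_rot: [180.0, -0.1, 5.6]
wrist_force: [0.3, -0.1, -0.3]
finger_gap: 0.196
grasp_force: 58.9
```

>>> drive_tool([
  [0.001,-0.001,-0.035,0],
  [0.001,-0.001,-0.053,0],
  [0.001,-0.001,-0.06,0],
  [0.001,-0.001,-0.063,0],
  [0.001,-0.001,-0.063,0],
])

```text
clock: 45.08
ee_pos: [0.6018, -0.0579, 0.0124]
eef_rot: [180.0, -0.0, 5.6]
wrist_force: [0.3, 0.4, -1.3]
finger_gap: 0.19
grasp_force: 58.9
```

>>> drive_tool([
  [0,0,0,0],
  [0,0,0,0],
  [0,0,0,0],
  [0,0,0,0],
  [0,0,0.1,0],
  [0,0,0.18,0],
  [-0.2,0.05,0.3,0],
  [-0.4,0.15,0.3,0],
  [-0.5,0.25,0.3,0],
  [-0.55,0.3,0.3,0],
  [-0.55,0.3,0.3,0],
], gripper=34)

```text
clock: 46.45
ee_pos: [0.3365, 0.0847, 0.1613]
eef_rot: [-180.0, -0.0, 5.5]
wrist_force: [1.1, 2.3, 0.7]
finger_gap: 0.398
grasp_force: 0.0
```

```bash
python3 - <<'E'
from h import *
t=snapshot("top"); s=snapshot("side"); cv2.imwrite("pics/top10.png",t[:,:,::-1]); cv2.imwrite("pics/side10.png",s[:,:,::-1])
for nm,q in dict(yellow=(.6222,-.0563),red=(.6295,-.1320),green=(.6442,-.2833)).items():
    q=[*q,np.radians(5.56)]
    for n,im in(("top",t),("side",s)):
        p=pose2(q,[-.034,0,.020]); u=proj(n,p)[0]; m=mask(im,'wood'); l=cv2.connectedComponents(m)[1]
        i=np.argwhere(m>0)[:,::-1]; j=i[np.argmin(np.hypot(*(i-u).T))]; v=np.argwhere(l==l[j[1],j[0]])[:,::-1].astype(float)
        v=unproj(n,v,.02); e=np.linalg.svd((v-v.mean(0))[:,:2])[2][0]
        print(nm,n,((v.mean(0)-p)*1e3).round(1),len(v),"yaw",np.degrees(np.arctan(e[1]/e[0])).round(1))
a=cv2.resize(s[100:330,190:430],None,fx=2.4,fy=2.4,interpolation=cv2.INTER_CUBIC)[:552]
b=cv2.resize(t[130:210,290:390],None,fx=2.2,fy=2.2,interpolation=cv2.INTER_CUBIC)
c=np.zeros((552,a.shape[1]+b.shape[1],3),np.uint8); c[:,:a.shape[1]]=a; c[:b.shape[0],a.shape[1]:]=b
print(c.shape); cv2.imwrite("pics/d9.png",np.clip(c[:,:,::-1]*1.5,0,255).astype(np.uint8))
E
```

```text
yellow top [[-1.   0.1  0. ]] 103 yaw 5.4
yellow side [[ 0.8 -0.   0. ]] 194 yaw 7.5
red top [[ 4.  -2.9  0. ]] 116 yaw 5.8
red side [[ 3.3 -1.2  0. ]] 212 yaw 7.2
green top [[-0.5  0.1  0. ]] 76 yaw 5.3
green side [[-0.2 -0.1  0. ]] 229 yaw 6.7
(552, 796, 3)
```

View pics/d9.png

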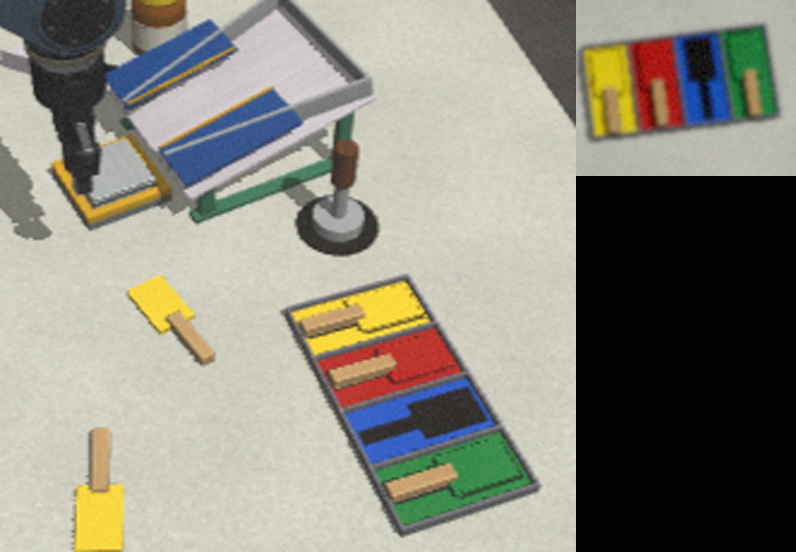

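The final view shows yellow, red and green flat on their outlines in their own compartments (crop (365,310), (395,360) and (455,465)). Red sits about 3–4 mm off-centre. The tamper stands upright on its mat at (340,200), and the arm is clear of everything.

```bash
python3 -c "
from bench import *
print(sense()['wrist_force']); print(job_done())"
```

```text
[ 0.21130434 -0.31638034  0.22084153]
the job is handed in; nothing more can be done
None
```

The job is handed in: the red, green and yellow scrapers lie flat on their outlines (red about 3–4 mm off-centre, no blue one was present), the plate was pressed until it bottomed out (about 29 N at the wrist) and held for about a second, and the tamper stands upright on its mat.

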